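# Seat a test coupon in the corner nest and lock the cam clamp

## Robot

A 6-joint arm with a two-finger parallel gripper is mounted at the origin on a cart in front of the work surface, level with it; the furniture and walls round the work are solid. World frame = base frame: x ahead of the robot, y to its left, z up, the work surface at z = 0. Lengths are in mm, angles in degrees, forces in N, time in s.
With the tool pointing down it reaches from about 325 to 1000 mm from the base axis. Payload 5.1 kg.
Tool frame: the origin (TCP) lies at the very end of the fingers, on their centre line; the grasp point (between the pads) lies pinch_z behind it (pinch_z is the distance from the TCP to the grasp point, in mm); x points along the fingers, y is the direction in which the jaws open and shut, and the axes are right-handed (so a half turn about x gives the same grasp; the last joint's range is limited). The gripper opens to 85 mm and grips with 20 to 120 N. Pads are 22 mm wide; open, the fingers measure 114 mm over their backs; the gripper's body (76 mm by 85 mm) begins 54 mm behind the grasp point. The pads swing forward as they close: fully open they stand 13 mm farther back than shut.
Start: joints at [68.549, 7.093, 94.555, -0, 78.352, -4.733], TCP at [187.011, 622.504, 231.322] pointing down, gripper open.
Joint ranges: [-149.61, 149.61], [-58.7, 133.49], [1.44, 155.28], [-77.14, 257.14], [18.33, 153.61], [-166.67, 166.67]. Speed limits (degrees/s): [147.25, 147.25, 180, 180, 180, 180].

## Interface

Orientations are given as a 3x3 rotation matrix whose columns are the frame's x, y, z axes.
In Python, from cell import get_state, read_camera, get_calibration, finish_job, pinch_z gives the robot as it stands. The module is installed in compiled form; this text tells all that it offers.
- The arm moves only by the shell command python3 -m creep 'ROWS' [FORCE]. ROWS is JSON, a list of rows, each a list of 7 numbers: the shift along the world's x, y, z in m, then the turn, a rotation vector about the world's x, y, z in degrees, then the finger opening in m, from 0 to 0.0854. A call has 1 to 10 rows; each row is the pose to reach, as a shift and turn from the pose commanded when the call began; what a row does not reach only later rows make up. A row lasts 1/12 s, in which the tool goes at most 41.7 mm and 7.16 degrees, less where a joint would pass 70% of its speed; a pose out of reach is approached as far as the arm can. A call with a gripper value outside its range is refused whole. The fingers move at their own pace and stop on an object; FORCE is the grip in N (left out, the last holds). Time passes only in rows, so rows that repeat a pose let the fingers close. It gives the time, the measured TCP pose, the force and the opening at its end, in the units of the state.
- get_state(): the state, without advancing time (a new reading comes with each control period).
- read_camera(name): name is "side" or "top"; returns (picture, depth): 480x640x3 uint8, blue, green, red; 480x640 float32, mm along the optical axis (not along the pixel's ray), 0 where there is no reading.
- get_calibration(name): a dict with "mtx" (3x3 intrinsics, pixels), "dist" ([k1, k2, p1, p2, k3] as OpenCV has them; the pictures are not rectified), "R" (3x3) and "t" (3): a world point X has camera coordinates R X + t. Camera axes: x right, y down, z forward; pixel columns grow to the right and rows downward; lengths in mm; the calibration is good to about 2 mm. A picture is of the moment at which its call begins. get_calibration takes no time and is no camera call.
- finish_job(): hands the job in, once; it reports no verdict.
The state is a dict: "time_s": time; "q": joint angles; "joint_vel": joint speeds; "effort": joint torques, N m; "position": TCP position; "orientation": TCP orientation; "ft_force": force on the tool from outside, world axes, zero at the start; "ft_torque": the same for the moment, N m; "opening": finger opening in mm.
Only numpy, scipy, OpenCV 4.12 (cv2) and the standard library are available. Lean on these libraries where they do the work, as an engineer would, in place of code of your own. Each camera call takes 0.05 s, during which the arm holds its last target.

## Task

The steel test coupon lying on the dark locating plate must be set up for hardness testing. With the fingertips, push it flat against the long rail, then slide it along the rail until it is fully home against the end stop in the corner, and only then push the cam lever round to its closed position so that the clamp holds the coupon there. Slide the coupon only: do not lift it off the plate, and leave the things around the plate where they are.

Things in the scene. Friction and masses are not known exactly. Their poses are not given: they have to be found in the camera images.
- nest: locating nest fixed to the bench: dark steel plate 140 x 240 mm, top 12 mm above the bench. Origin on the bench; in this frame the plate spans x -75..65, y -120..120 mm. x points across the plate to the rail, y along the rail to the end stop, z up. Rail, end stop and guide (listed below) are aluminium and stand 12 mm above the plate. The coupon slides easily on them.
- rail_mid (a point): middle of the rail's inner face at the plate's top (nest frame x 48, y 0, z 12 mm), axes as nest. The rail is 14 mm wide, 226 mm long (y -114 to 112 mm), along the plate's far edge.
- nest_corner (a point): inner corner on the plate's top where rail face and end stop face meet (nest frame x 48, y 92, z 12 mm), axes as nest. The end stop's face reaches from here to nest x = -7 mm. A fully seated coupon has its centre 20 mm from the rail face (x -20 mm here) and 30 mm from the stop face (y -30 mm here).
- guide_nose (a point): mouth of the corner pocket at the plate's top (nest frame x 5, y 75, z 12 mm), axes as nest: a short near guide runs from here to the end stop, parallel to the rail, and leaves a pocket 43 mm wide and 17 mm deep for the 40 mm wide coupon. A tapered lead-in, 20 degrees, opens the mouth by 5 mm from y = 75 back to y = 61 mm.
- coupon_mid (a point): centre of the loose steel test coupon, a flat block 40 (its x) x 60 (its y) x 10 mm, 0.1 to 0.21 kg, with a small dark hanging hole near one short side. It lies on the plate, top 22 mm above the bench, between rail and near edge, towards the plate's end away from the stop, its long axis within 30 degrees of the rail's.
- cam_pivot (a point): vertical pivot axis of the cam lever at the plate's top (nest frame x -9.5, y 46, z 12 mm), axes as nest. A round steel cam (radius 14 mm, set 4 mm off the pivot, up to 11.5 mm above the plate) turns about it; open, it stays clear of a coupon that slides along the rail.
- cam_knob (a point): middle of the round black knob at the end of the cam lever: 62 mm from the pivot, 40 mm above the bench. The upright knob is 16 mm in diameter, 36 to 50 mm above the bench at full width. The flat steel lever under it, 11 mm wide, lies 23 to 29 mm above the bench.
- cam_lever (a joint): cam lever angle, rad. 0 = open: the lever points from the pivot along the nest's -x, away from the rail. It grows anticlockwise seen from above to 1.6 = closed, at a stop, pointing along the nest's -y. It stays where left. The knob takes about 1 N to move, a few N over the last 0.4 rad as the cam presses on the coupon. Starts at 0 to 0.3.
- amber_vial_0: amber glass vial with a black cap, 24 mm in diameter, 72 mm high, standing behind the rail; origin under its base. Leave it.
- marker_1: black marker pen with a white cap, 126 mm long, 14 mm thick, lying behind the rail; origin under its middle. Leave it.
- timer: flat white timer, 58 mm square, 18 mm high, lying beyond the end stop; origin under its middle. Leave it.
There are look-alikes about, which are no part of the job. What is meant by the part that bears coupon_mid is not yellow, and is the larger of those in its own colour.

How it is judged (in metres and radians):
On the way, in this order (a step that is already met when the one before it is completed fails the run):
1. the coupon lies flat against the rail (within 3 mm and 4 degrees), still at least 15 mm short of the end stop (x of coupon_mid in the frame of nest_corner above -0.023 m and angle between the y axis of coupon_mid and the y axis of nest, either way round below 0.07 rad and y of coupon_mid in the frame of nest_corner below -0.045 m), for 0.1 s.
2. the coupon is home in the corner, against rail and end stop within 2 mm, while the cam lever is still open (x of coupon_mid in the frame of nest_corner above -0.022 m and y of coupon_mid in the frame of nest_corner above -0.032 m and angle between the y axis of coupon_mid and the y axis of nest, either way round below 0.04 rad and value of joint cam_lever below 0.8 rad), for 0.2 s.
3. the cam lever is closed (value of joint cam_lever above 1.4 rad), for 0.2 s.
At the end, for the whole second after the job is handed in: The coupon lies flat on the plate in the corner, within 2 mm of the rail and of the end stop and within 2 degrees of parallel, and the cam lever rests closed (above 1.4 rad of 1.6) (x of coupon_mid in the frame of nest_corner above -0.022 m and y of coupon_mid in the frame of nest_corner above -0.032 m and z of coupon_mid in the frame of nest_corner below 0.008 m and angle between the y axis of coupon_mid and the y axis of nest, either way round below 0.04 rad and angle between coupon_mid's own z axis and vertical below 0.06 rad and value of joint cam_lever above 1.4 rad and velocity of joint cam_lever below 0.05 rad/s); the robot touches nothing.
It fails at once if the coupon is lifted off the plate (more than 8 mm) (height (world z) of coupon_mid above 0.025 m).
It fails at once if the vial, the marker or the timer is pushed more than 25 mm from its place, or the vial is knocked over (distance of any of amber_vial_0, marker_1, timer from where it was at the start of the episode above 0.025 m or angle between amber_vial_0's own z axis and vertical above 0.6 rad).
It also fails if it takes over 69 s, if anything falls off the work surface, if the arm or the gripper's body presses on something with over 40 N, if the wrist force passes 120 N, or if a joint passes its speed limit or range.

## Working session

There is one attempt and no reset: what is moved stays moved. The work goes in short steps, Python scripts to look and compute and a shell command to move; the robot and the scene stay as the last step left them, time stands still between calls to the robot, and variables do not carry over. Pictures are saved under pics/ and viewed, and the job is handed in when it is done.

```bash
mkdir -p pics; python3 - <<'E'
from cell import *
import cv2, numpy as np
s=get_state(); print(s, pinch_z if not callable(pinch_z) else pinch_z())
for n in("side","top"):
    im,d=read_camera(n); cv2.imwrite(f"pics/{n}0.png",im); np.save(f"{n}0.npy",d); c=get_calibration(n); print(n,c)
E
```

```text
{'time_s': 0.0, 'q': array([ 6.85472434e+01,  7.13425414e+00,  9.46327563e+01, -1.28762401e-03,
        7.83532817e+01, -4.73119185e+00]), 'joint_vel': array([-0.03738441,  0.12496918,  0.00307077, -0.01071425, -0.06735425,
       -0.0831089 ]), 'effort': array([ 2.39577123e-03, -4.23619473e+01, -3.65450299e+01,  3.34943832e-05,
        7.02951453e-03,  1.20938020e-05]), 'position': array([186.81338354, 621.94062746, 230.05814247]), 'orientation': array([[-7.47369994e-04,  2.87715851e-01,  9.57715527e-01],
       [-1.96208861e-03,  9.57713529e-01, -2.87716782e-01],
       [-9.99997796e-01, -2.09415362e-03, -1.51242360e-04]]), 'ft_force': array([-1.10250328,  0.42250833,  0.41446906]), 'ft_torque': array([-0.01426985,  0.02690486,  0.01089639]), 'opening': 85.23030034230172} 18.700000000000003
side {'mtx': array([[624.65765173,   0.        , 318.39602896],
       [  0.        , 624.65765173, 240.51682632],
       [  0.        ,   0.        ,   1.        ]]), 'dist': array([-0.04854436,  0.        ,  0.        ,  0.        ,  0.        ]), 'R': array([[ 0.92546692, -0.3787801 ,  0.00605052],
       [-0.24556731, -0.6119989 , -0.75176728],
       [ 0.2884574 ,  0.69424994, -0.65940075]]), 't': array([-531.40197304,  194.53483428,  899.07726419])}
top {'mtx': array([[592.3052889 ,   0.        , 313.53728246],
       [  0.        , 592.3052889 , 243.26765841],
       [  0.        ,   0.        ,   1.        ]]), 'dist': array([-0.1280555,  0.       ,  0.       ,  0.       ,  0.       ]), 'R': array([[ 0.01545823, -0.99986624, -0.00534245],
       [-0.99055463, -0.01458578, -0.13634067],
       [ 0.13624451,  0.00739957, -0.99064761]]), 't': array([  21.10826117,  596.75842044, 1065.67134474])}
```

View pics/top0.png

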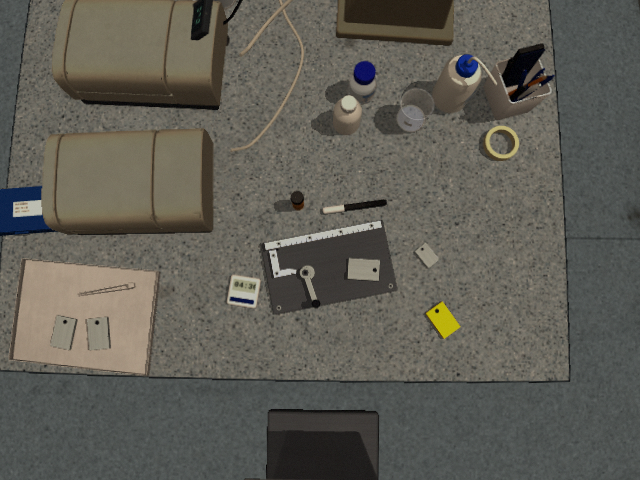

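View pics/side0.png

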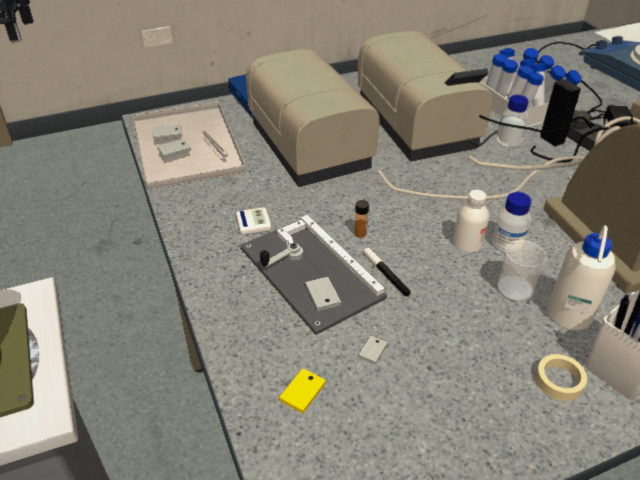

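The top view shows the dark plate (263–397, 222–312), rail along its far edge, end stop left at (273,262). The coupon is at (363,269) with its hole to the right, and the cam pivot is at (307,272) with its knob at (316,303). Measuring next.

```bash
cat > h.py <<'E'
from cell import *
import cv2, numpy as np
def ray(n,uv,z):
    c=get_calibration(n); K,D,R,t=c["mtx"],c["dist"],c["R"],c["t"]
    p=cv2.undistortPoints(np.array(uv,float).reshape(-1,1,2),K,D).reshape(-1,2)
    d=np.c_[p,np.ones(len(p))]@R; o=-R.T@t
    return o+d*((z-o[2])/d[:,2])[:,None]
def proj(n,X):
    c=get_calibration(n)
    return cv2.projectPoints(np.array(X,float).reshape(-1,1,3),cv2.Rodrigues(c["R"])[0],c["t"],c["mtx"],c["dist"])[0].reshape(-1,2)
E
python3 - <<'E'
from h import *
im=cv2.imread("pics/top0.png")
cv2.imwrite("pics/topz.png",cv2.resize(im[205:325,240:410],None,fx=4.6,fy=4.6,interpolation=cv2.INTER_CUBIC))
im2=cv2.imread("pics/side0.png")
cv2.imwrite("pics/sidez.png",cv2.resize(im2[205:340,230:420],None,fx=4.2,fy=4.2,interpolation=cv2.INTER_CUBIC))
for p in [(330,300),(290,290),(363,262),(363,285),(420,285),(300,245)]: print(p,im[p[1],p[0]])
E
```

```text
(330, 300) [54 57 60]
(290, 290) [56 59 64]
(363, 262) [128 143 147]
(363, 285) [57 59 62]
(420, 285) [100 107 112]
(300, 245) [55 57 62]
```

View pics/topz.png

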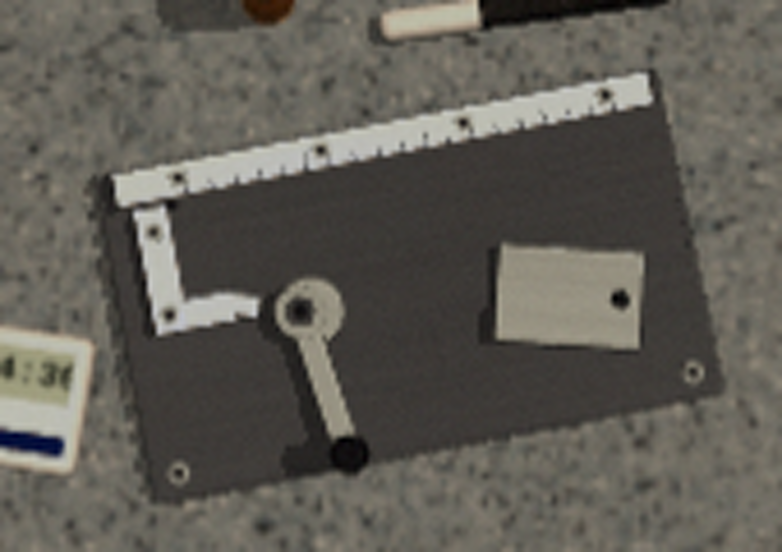

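View pics/sidez.png

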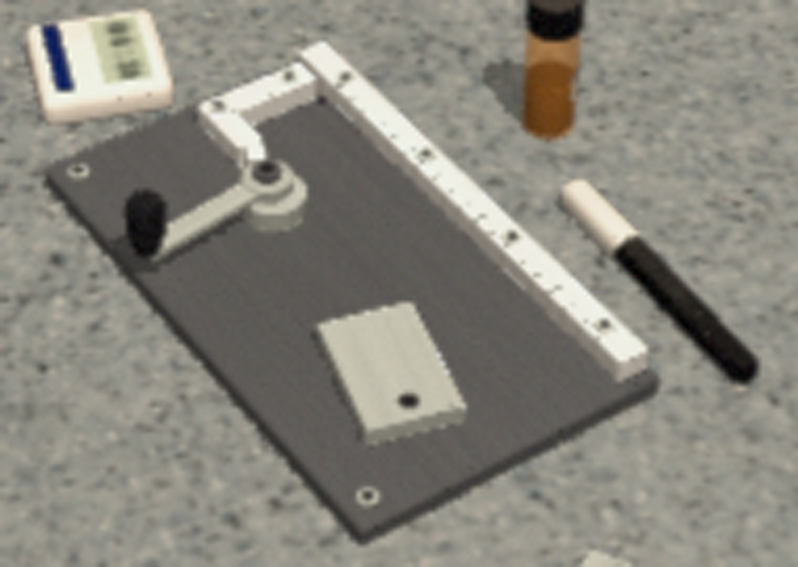

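Both zooms show the same layout: the coupon is clear of rail and lever, and the lever is near open. Fitting shapes now.

```bash
cat > meas.py <<'E'
from h import *
def big(m,seed=None):
    cs,_=cv2.findContours(m,cv2.RETR_EXTERNAL,cv2.CHAIN_APPROX_NONE)
    if seed is not None: cs=[c for c in cs if cv2.pointPolygonTest(c,seed,False)>=0] or cs
    return max(cs,key=cv2.contourArea).reshape(-1,2)
def rect(n,c,z):
    P=ray(n,c,z)[:,:2].astype(np.float32); r=cv2.minAreaRect(P); b=cv2.boxPoints(r)
    e1,e2=b[1]-b[0],b[2]-b[1]; e=e1 if np.linalg.norm(e1)>np.linalg.norm(e2) else e2
    if e[1]<0:e=-e
    return np.array(r[0]),sorted(r[1]),np.degrees(np.arctan2(-e[0],e[1])) # yaw: y axis=(-sin,cos)
E
python3 - <<'E'
from meas import *
for n,rs,cs in(("top",(320,236),(355,268)),("side",(345,260),(320,288))):
    im=cv2.imread(f"pics/{n}0.png"); g=im.max(2)
    box=np.zeros_like(g)
    if n=="top": box[210:325,255:405]=1
    else: box[205:335,238:392]=1
    dark=((g<85)&(box>0)).astype(np.uint8)
    dark=cv2.morphologyEx(dark,cv2.MORPH_OPEN,np.ones((3,3)))
    print(n,"plate",rect(n,big(dark),12))
    br=((g>185)&(box>0)).astype(np.uint8)
    cc=big(br); 
    print("rail",rect(n,cc,24), len(cc))
    cp=((g>115)&(box>0)&(g<200)).astype(np.uint8); cp=cv2.morphologyEx(cp,cv2.MORPH_OPEN,np.ones((3,3)))
    c=big(cp,cs); print("coupon",rect(n,c,22),cv2.boundingRect(c))
    kn=((g<45)&(box>0)).astype(np.uint8)
    cs_,_=cv2.findContours(kn,cv2.RETR_EXTERNAL,cv2.CHAIN_APPROX_NONE)
    for c in cs_:
        if cv2.contourArea(c)>15: (u,v),r=cv2.minEnclosingCircle(c); print("dark",u,v,r,ray(n,[(u,v)],50)[0],ray(n,[(u,v)],40)[0])
E
```

```text
top plate (array([551.08587646,   2.84608459]), [139.78416442871094, 248.12542724609375], np.float32(9.870226))
rail (array([556.3973999 ,  94.93026733]), [29.361576080322266, 61.88447570800781], np.float32(-44.0809)) 100
coupon (array([551.03265381, -64.45482635]), [38.8557014465332, 58.6407470703125], np.float32(-2.7958572)) (348, 259, 32, 22)
dark 308.17608642578125 287.6412048339844 21.275070190429688 [512.78101173  38.61261149  50.        ] [513.39891644  38.76611414  40.        ]
dark 345.5 269.0 10.111974716186523 [548.14051852 -29.57815971  50.        ] [549.08366383 -30.05188322  40.        ]
dark 270.5 264.5 12.747649192810059 [554.39484933 108.87270155  50.        ] [555.39552266 109.67246416  40.        ]
side plate (array([489.32601929,  50.42181396]), [24.117233276367188, 55.19397735595703], np.float32(-25.345463))
rail (array([618.98852539,  13.04589081]), [14.212227821350098, 226.53677368164062], np.float32(11.809003)) 183
coupon (array([553.87640381, -67.74172974]), [41.25230407714844, 66.39810180664062], np.float32(-3.471893)) (310, 277, 31, 34)
dark 384.5 272.5 10.700567245483398 [651.43709554 -88.06538344  50.        ] [656.79907136 -79.13374601  40.        ]
dark 264.0 258.0 7.280210018157959 [484.52379492  15.51865902  50.        ] [487.47481726  25.94650021  40.        ]
dark 361.5 208.5 6.041623115539551 [687.42915405  74.10069043  50.        ] [693.31101162  85.37471076  40.        ]
```

```bash
python3 - <<'E'
from meas import *
f=lambda P,s,o:(np.array(P)+.5)/s-.5+np.array(o)
T=lambda P:f(P,4.6,(240,205)); S=lambda P:f(P,4.2,(230,205))
# nest pts
railn=[(62,112),(48,112),(48,-114),(62,-114)]
pts=[]
pt=ray("top",T([(113,178),(118,208),(657,103),(648,72)]),24)[:,:2]
pl=ray("top",T([(722,385),(150,500)]),12)[:,:2]; pn=[(-75,-120),(-75,120)]
def kab(N,W):
    N,W=np.array(N,float),np.array(W); a,b=N.mean(0),W.mean(0)
    A=(N-a);B=(W-b); th=np.arctan2((A[:,0]*B[:,1]-A[:,1]*B[:,0]).sum(),(A*B).sum())
    R=np.array([[np.cos(th),-np.sin(th)],[np.sin(th),np.cos(th)]]); t=b-R@a
    print("yaw",np.degrees(th),"t",t,"\nres",(W-(N@R.T+t)).round(1).tolist()); return R,t
R1,t1=kab(railn+pn,np.r_[pt,pl])
ps=ray("side",S([(302,50),(614,360),(646,347),(325,40)]),24)[:,:2]; rn=[(48,112),(48,-114),(62,-114),(62,112)]
qs=ray("side",S([(365,530),(48,180)]),12)[:,:2]
R2,t2=kab(rn+pn,np.r_[ps,qs])
for nm,R,t in(("top",R1,t1),("side",R2,t2)):
    piv=[(300,311)] if nm=="top" else [(268,170)]
    X=ray(nm,(T if nm=="top" else S)(piv),31)[0]; print(nm,"pivot",X,"nest",R.T@(X[:2]-t))
    k=[(349,453)] if nm=="top" else [(146,205)]
    X=ray(nm,(T if nm=="top" else S)(k),50)[0]; print("knob",X,"nest",R.T@(X[:2]-t))
# coupon corners
C=ray("top",T([(502,242),(644,254),(639,348),(496,338)]),22); print(C.round(1),C.mean(0), ((C[:,:2]-t1)@R1).round(1))
C=ray("side",S([(317,325),(412,303),(465,407),(366,430)]),22); print(C.round(1),C.mean(0),((C[:,:2]-t2)@R2).round(1))
h=ray("top",T([(620,299)]),22);print(h)
E
```

```text
yaw 11.892264068207767 t [561.87289179   2.5082051 ] 
res [[-2.2, -0.9], [-1.0, -0.4], [-0.4, -1.5], [-1.1, -0.6], [3.0, 1.4], [1.7, 2.0]]
yaw 12.404011738219973 t [565.34447236   2.06646541] 
res [[2.9, 1.0], [-2.8, 2.7], [-2.0, 1.3], [1.0, 0.7], [0.2, 1.7], [0.7, -7.3]]
top pivot [542.75838014  45.6582807   31.        ] nest [-9.81222809 46.16290458]
knob [484.70263226  24.78555744  50.        ] nest [-70.92320009  37.7018444 ]
side pivot [547.21029622  47.40914413  31.        ] nest [-7.97109876 48.17954382]
knob [488.61309998  25.76048902  50.        ] nest [-69.85068621  39.62312327]
[[573.3 -36.9  22. ]
 [569.1 -95.5  22. ]
 [530.3 -93.5  22. ]
 [533.6 -34.7  22. ]] [551.59217674 -65.11673637  22.        ] [[  3.1 -40.9]
 [-13.1 -97.4]
 [-50.6 -87.4]
 [-35.3 -30.6]]
[[536.5 -34.6  22. ]
 [575.4 -37.2  22. ]
 [572.2 -95.7  22. ]
 [533.4 -92.7  22. ]] [554.36028115 -65.05639897  22.        ] [[-36.  -29.7]
 [  1.3 -40.5]
 [-14.3 -97. ]
 [-51.6 -85.7]]
[[550.39566304 -85.58612934  22.        ]]
```

```bash
python3 -m creep '[[0.04,-0.09,0,0,0,7,0],[0.08,-0.175,0,0,0,14,0],[0.12,-0.26,0,0,0,21,0],[0.16,-0.35,0,0,0,28.6,0],[0.16,-0.35,0,0,0,28.6,0],[0.16,-0.35,0,0,0,28.6,0],[0.16,-0.35,0,0,0,28.6,0],[0.16,-0.35,0,0,0,28.6,0],[0.16,-0.35,0,0,0,28.6,0],[0.16,-0.35,0,0,0,28.6,0]]' 20
```

```text
time_s: 0.93
position: [348.2, 268.5, 230.9]
orientation: [[0.001, -0.202, 0.979], [-0.002, 0.979, 0.202], [-1.0, -0.002, 0.0]]
ft_force: [0.7, -0.2, -0.4]
opening: 0.1
```

```bash
python3 -m creep '[[0.152,-0.348,-0.1,0,0,0.2,0],[0.152,-0.348,-0.13,0,0,0.2,0],[0.152,-0.348,-0.13,0,0,0.2,0],[0.152,-0.348,-0.13,0,0,0.2,0],[0.152,-0.348,-0.13,0,0,0.2,0],[0.152,-0.348,-0.13,0,0,0.2,0],[0.152,-0.348,-0.13,0,0,0.2,0],[0.152,-0.348,-0.13,0,0,0.2,0],[0.152,-0.348,-0.13,0,0,0.2,0],[0.152,-0.348,-0.13,0,0,0.2,0]]'
```

```text
time_s: 1.77
position: [498.9, -78.5, 99.6]
orientation: [[-0.002, -0.207, 0.978], [-0.0, 0.978, 0.207], [-1.0, 0.0, -0.002]]
ft_force: [0.8, 0.8, 0.3]
opening: 0.1
```

```bash
python3 -m creep '[[0,0,-0.04,0,0,0,0],[0,0,-0.07,0,0,0,0],[0,0,-0.084,0,0,0,0],[0,0,-0.084,0,0,0,0],[0,0,-0.084,0,0,0,0]]'
python3 - <<'E'
from h import *
for n in("side","top"):
    im,d=read_camera(n)
    z=im[205:325,240:410] if n=="top" else im[190:340,230:420]
    cv2.imwrite(f"pics/{n}1.png",cv2.resize(z,None,fx=4.2,fy=4,interpolation=cv2.INTER_CUBIC))
s=get_state();print(s["position"],s["ft_force"])
E
```

```text
time_s: 2.18
position: [498.4, -75.4, 16.7]
orientation: [[-0.002, -0.209, 0.978], [0.001, 0.978, 0.209], [-1.0, 0.001, -0.002]]
ft_force: [-0.0, 0.9, 1.0]
opening: -0.0
[499.79447735 -75.55413069  18.48762368] [0.64306649 0.51945528 0.398134  ]
```

View pics/side1.png

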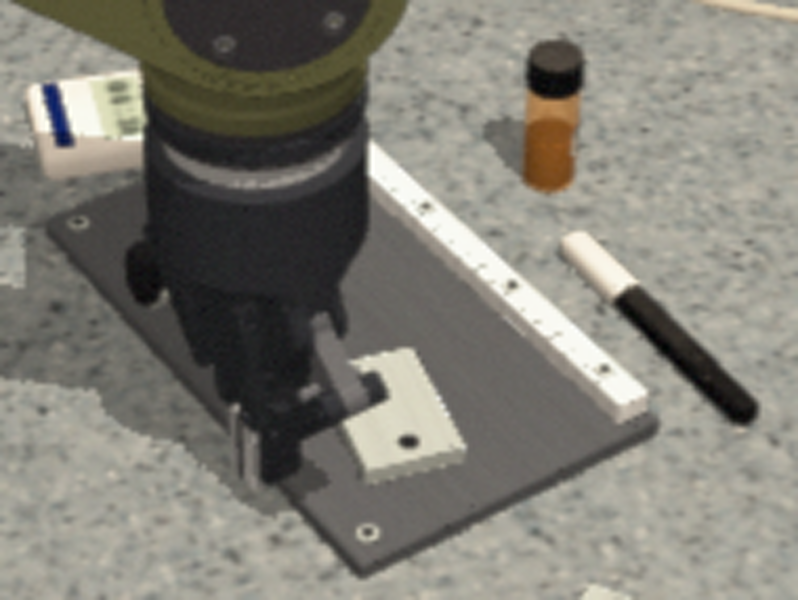

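View pics/top1.png

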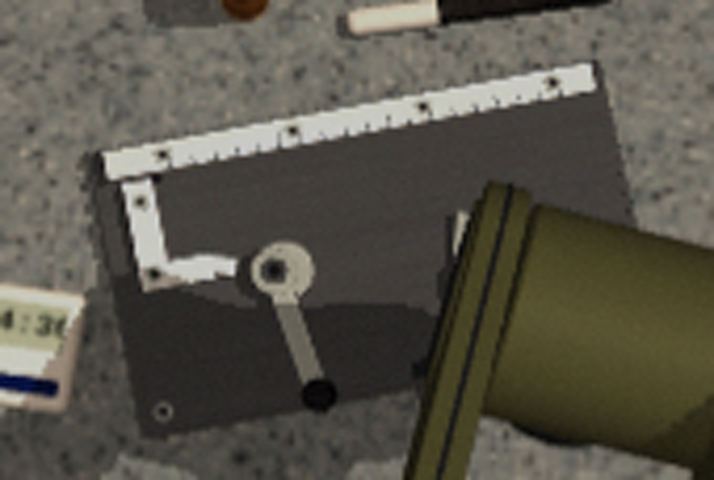

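```bash
python3 -m creep '[[0.007,-0.001,-0.001,0,0,0,0],[0.013,0,-0.001,0,0,0,0],[0.019,0.001,-0.001,0,0,0,0],[0.025,0.0025,-0.001,0,0,0,0],[0.031,0.004,-0.001,0,0,0,0],[0.037,0.005,-0.001,0,0,0,0],[0.043,0.006,-0.001,0,0,0,0],[0.048,0.007,-0.001,0,0,0,0],[0.053,0.008,-0.001,0,0,0,0],[0.053,0.008,-0.001,0,0,0,0]]'
python3 - <<'E'
from h import *
for n in("side",):
    im,d=read_camera(n)
    z=im[190:340,230:420]
    cv2.imwrite(f"pics/{n}2.png",cv2.resize(z,None,fx=4.2,fy=4,interpolation=cv2.INTER_CUBIC))
s=get_state();print(s["position"],s["ft_force"])
E
```

```text
time_s: 3.12
position: [553.2, -67.4, 16.5]
orientation: [[0.001, -0.21, 0.978], [-0.0, 0.978, 0.21], [-1.0, -0.0, 0.001]]
ft_force: [-0.3, -0.3, 0.0]
opening: -0.2
[552.6810648  -67.38901894  16.41963637] [-0.27056573 -0.42014536  0.0965918 ]
```

View pics/side2.png

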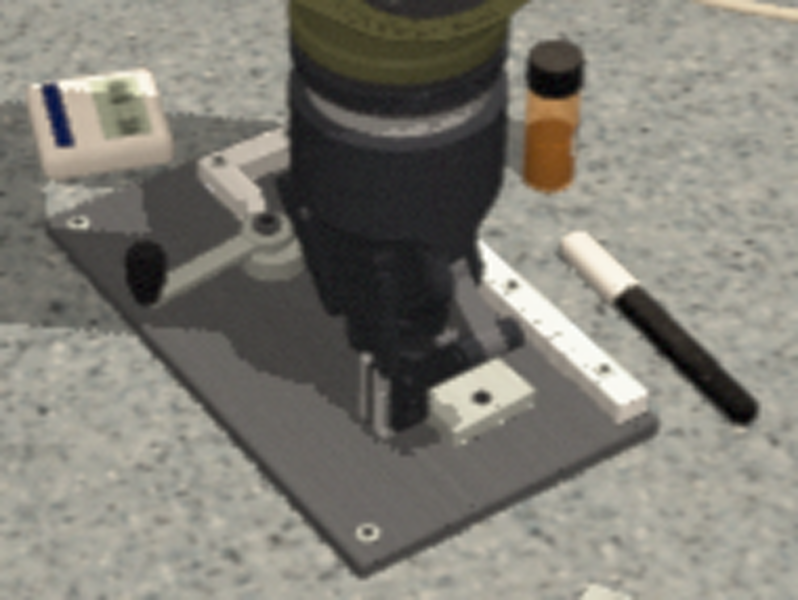

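The coupon turned parallel to the pusher and is about 20 mm short of the rail (rail at about (560,330), coupon at (485,395)). I'll continue in small steps.

```bash
python3 -m creep '[[0.003,0.0006,0,0,0,0,0],[0.006,0.0012,0,0,0,0,0],[0.009,0.0018,0,0,0,0,0],[0.012,0.0024,0,0,0,0,0],[0.014,0.003,0,0,0,0,0],[0.016,0.0034,0,0,0,0,0],[0.017,0.0036,0,0,0,0,0],[0.018,0.0038,0,0,0,0,0],[0.018,0.0038,0,0,0,0,0]]'
python3 - <<'E'
from h import *
for n in("side",):
    im,d=read_camera(n)
    z=im[190:340,230:420]
    cv2.imwrite(f"pics/{n}3.png",cv2.resize(z,None,fx=4.2,fy=4,interpolation=cv2.INTER_CUBIC))
s=get_state();print(s["position"],s["ft_force"])
E
```

```text
time_s: 3.92
position: [570.2, -63.7, 16.4]
orientation: [[0.0, -0.209, 0.978], [0.0, 0.978, 0.209], [-1.0, -0.0, 0.0]]
ft_force: [-0.4, -0.0, 0.2]
opening: -0.2
[570.1941821  -63.68799118  16.37163996] [-0.5924128  -0.19162182 -0.43759288]
```

View pics/side3.png

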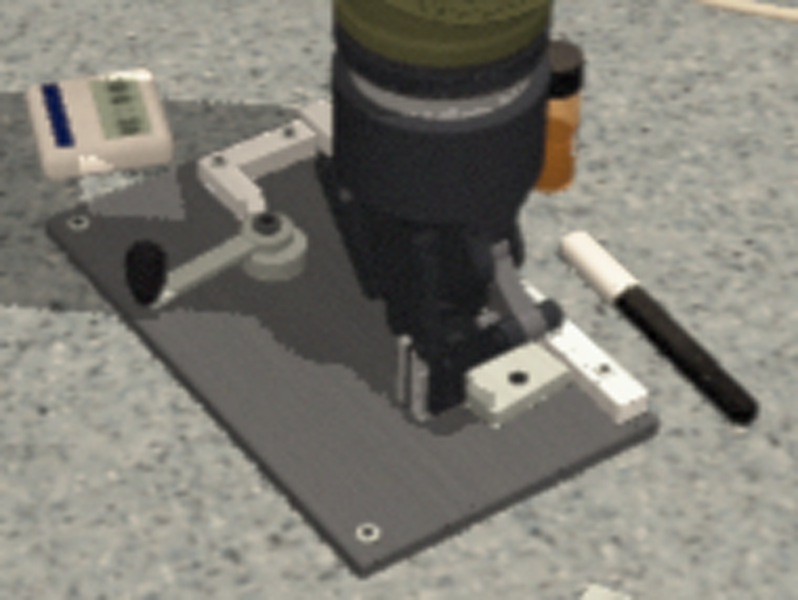

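```bash
python3 -m creep '[[0.001,0.0002,0,0,0,0,0],[0.002,0.0004,0,0,0,0,0],[0.003,0.0006,0,0,0,0,0],[0.004,0.0008,0,0,0,0,0],[0.004,0.0008,0,0,0,0,0]]'; python3 -m creep '[[0.001,0.0002,0,0,0,0,0],[0.002,0.0004,0,0,0,0,0],[0.002,0.0004,0,0,0,0,0]]'
```

```text
time_s: 4.38
position: [573.9, -62.7, 16.1]
orientation: [[-0.0, -0.209, 0.978], [0.0, 0.978, 0.209], [-1.0, 0.0, -0.0]]
ft_force: [-1.2, 0.3, -0.3]
opening: 0.2
time_s: 4.63
position: [574.2, -62.5, 15.9]
orientation: [[-0.005, -0.21, 0.978], [0.0, 0.978, 0.21], [-1.0, 0.001, -0.005]]
ft_force: [-7.4, -0.3, 4.4]
opening: 0.2
```

```bash
python3 -m creep '[[0.001,0.0002,0,0,0,0,0],[0.001,0.0002,0,0,0,0,0],[0.001,0.0002,0,0,0,0,0]]'
python3 - <<'E'
from h import *
for n in("side",):
    im,d=read_camera(n)
    z=im[190:340,230:420]
    cv2.imwrite(f"pics/{n}4.png",cv2.resize(z,None,fx=4.2,fy=4,interpolation=cv2.INTER_CUBIC))
s=get_state();print(s["position"],s["ft_force"])
E
```

```text
time_s: 4.88
position: [574.2, -62.5, 15.7]
orientation: [[-0.007, -0.21, 0.978], [-0.0, 0.978, 0.21], [-1.0, 0.001, -0.007]]
ft_force: [-10.9, -2.3, 6.2]
opening: 0.0
[574.23809369 -62.53354511  15.71383384] [-10.46696433  -1.45981068   6.04848079]
```

View pics/side4.png

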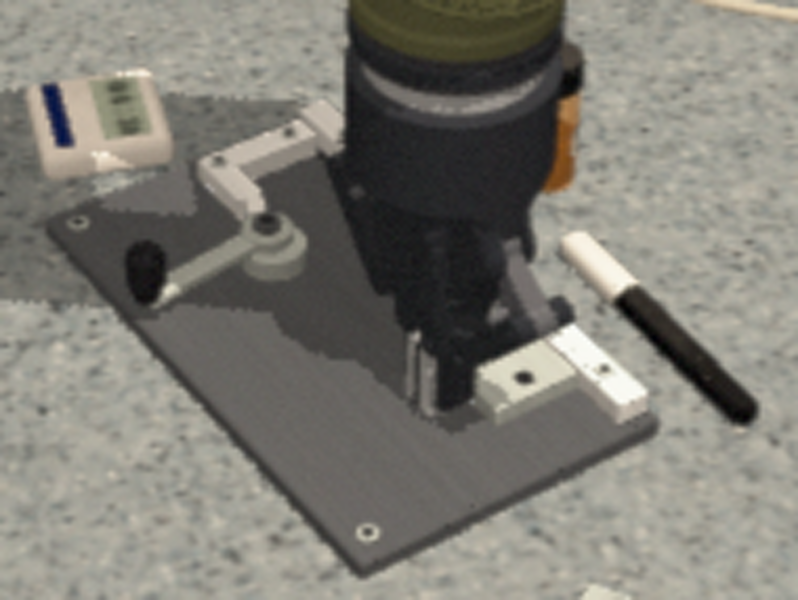

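The coupon is now flat against the rail ((570,370) on the rail edge) with about 10 N of contact force. Next I back off, lift and go round behind its −y end.

```bash
python3 -m creep '[[-0.01,-0.002,0,0,0,0,0],[-0.02,-0.004,0,0,0,0,0],[-0.02,-0.004,0.03,0,0,0,0],[-0.02,-0.02,0.05,0,0,0,0],[0,-0.047,0.05,0,0,0,0],[0.02,-0.047,0.05,0,0,0,0],[0.036,-0.047,0.05,0,0,0,0],[0.036,-0.047,0.05,0,0,0,0],[0.036,-0.047,0.05,0,0,0,0]]'
python3 - <<'E'
from h import *
for n in("side","top"):
    im,d=read_camera(n)
    z=im[205:325,240:410] if n=="top" else im[190:340,230:420]
    cv2.imwrite(f"pics/{n}5f.png",im)
    cv2.imwrite(f"pics/{n}5.png",cv2.resize(z,None,fx=4.2,fy=4,interpolation=cv2.INTER_CUBIC))
s=get_state();print(s["position"],s["ft_force"])
E
```

```text
time_s: 5.68
position: [613.1, -109.5, 66.4]
orientation: [[0.001, -0.209, 0.978], [-0.0, 0.978, 0.209], [-1.0, -0.0, 0.001]]
ft_force: [-0.1, -0.0, 0.5]
opening: 0.1
[ 611.94271716 -109.07475831   65.87884286] [-0.34305322  0.49572141 -0.83447252]
```

View pics/side5.png

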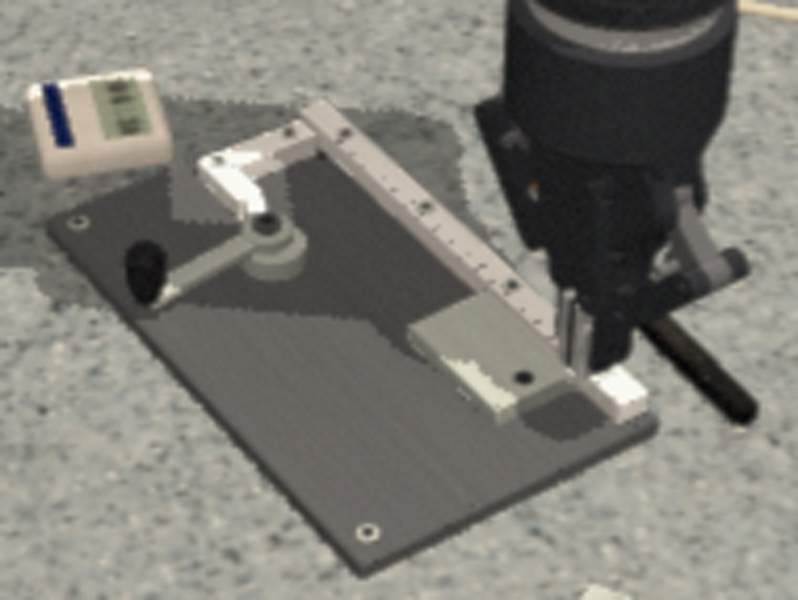

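View pics/top5.png

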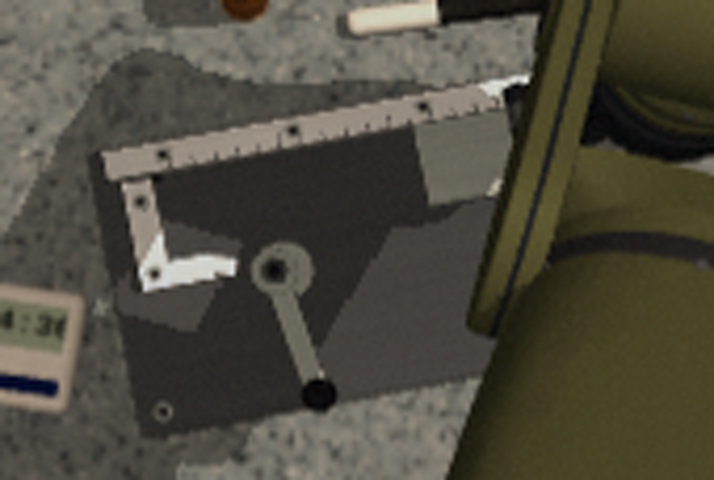

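```bash
python3 - <<'E'
from h import *
P=np.array([(498,409),(572,372),(410,330),(490,290)])
uv=np.c_[(P[:,0]+.5)/4.2-.5+230,(P[:,1]+.5)/4-.5+190]
W=ray("side",uv,22); t=np.array([563,2]);a=np.radians(11.9);R=np.array([[np.cos(a),-np.sin(a)],[np.sin(a),np.cos(a)]])
print(W.round(1),((W[:,:2]-t)@R).round(1))
print(((np.array([612.5,-109.3])-t)@R))
E
```

```text
[[592.4 -81.1  22. ]
 [627.5 -72.8  22. ]
 [578.9 -26.8  22. ]
 [618.  -16.6  22. ]] [[ 11.6 -87.4]
 [ 47.7 -86.5]
 [  9.6 -31.5]
 [ 50.  -29.5]]
[  25.48566893 -119.11515722]
```

```bash
python3 -m creep '[[0.002,0,-0.035,0,0,0,0],[0.002,0,-0.0495,0,0,0,0],[0.002,0,-0.0495,0,0,0,0],[0.002,0,-0.0495,0,0,0,0]]'; python3 -m creep '[[-0.001,0.006,0,0,0,0,0],[-0.0025,0.012,0,0,0,0,0],[-0.0035,0.018,0,0,0,0,0],[-0.005,0.024,0,0,0,0,0],[-0.006,0.03,0,0,0,0,0],[-0.0075,0.036,0,0,0,0,0],[-0.0085,0.042,0,0,0,0,0],[-0.01,0.048,0,0,0,0,0],[-0.011,0.054,0,0,0,0,0],[-0.012,0.06,0,0,0,0,0]]'
```

```text
time_s: 6.12
position: [613.4, -108.9, 15.7]
orientation: [[-0.003, -0.209, 0.978], [0.001, 0.978, 0.209], [-1.0, 0.001, -0.003]]
ft_force: [0.3, -1.0, -0.7]
opening: 0.2
time_s: 6.95
position: [602.8, -48.7, 16.8]
orientation: [[-0.0, -0.209, 0.978], [-0.0, 0.978, 0.209], [-1.0, -0.0, -0.0]]
ft_force: [0.7, -1.4, -0.6]
opening: 0.0
```

```bash
python3 - <<'E'
from h import *
for n in("side","top"):
    im,d=read_camera(n)
    z=im[205:325,240:410] if n=="top" else im[190:340,230:420]
    cv2.imwrite(f"pics/{n}6.png",cv2.resize(z,None,fx=4.2,fy=4,interpolation=cv2.INTER_CUBIC))
s=get_state();print(s["position"],s["ft_force"])
E
```

```text
[602.5979019  -48.19790845  16.58560559] [-0.73854604  0.65354271  0.07975901]
```

View pics/top6.png

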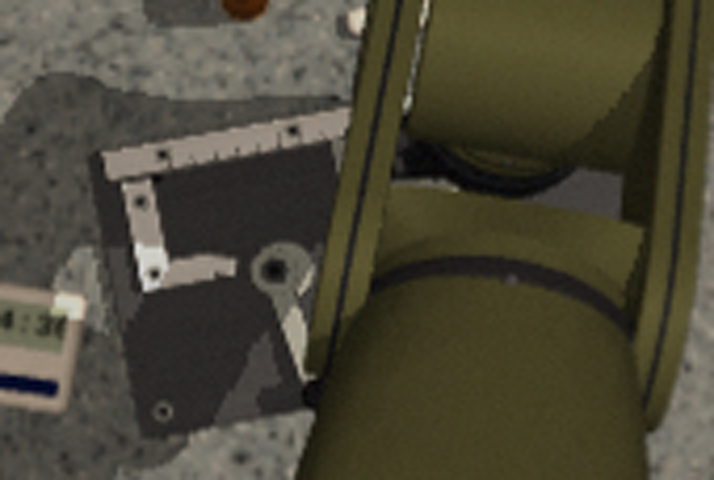

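View pics/side6.png

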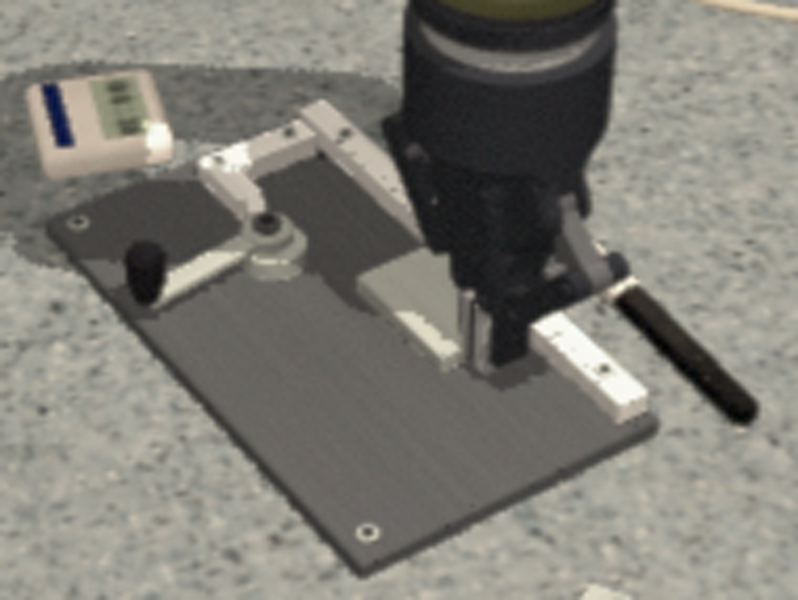

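```bash
python3 -m creep '[[-0.001,0.006,0,0,0,0,0],[-0.0025,0.012,0,0,0,0,0],[-0.0035,0.018,0,0,0,0,0],[-0.005,0.024,0,0,0,0,0],[-0.006,0.03,0,0,0,0,0],[-0.0075,0.036,0,0,0,0,0],[-0.0085,0.042,0,0,0,0,0],[-0.01,0.048,0,0,0,0,0],[-0.011,0.053,0,0,0,0,0],[-0.0115,0.056,0,0,0,0,0]]'; python3 - <<'E'
from h import *
for n in("side",):
    im,d=read_camera(n)
    z=im[190:340,230:420]
    cv2.imwrite(f"pics/{n}7.png",cv2.resize(z,None,fx=4.2,fy=4,interpolation=cv2.INTER_CUBIC))
s=get_state();print(s["position"],s["ft_force"])
E
```

```text
time_s: 7.88
position: [591.3, 7.5, 16.8]
orientation: [[-0.0, -0.21, 0.978], [0.0, 0.978, 0.21], [-1.0, 0.0, -0.0]]
ft_force: [0.2, -1.1, -0.4]
opening: 0.4
[591.25198984   7.7435735   16.76320307] [ 0.48049758  0.26807639 -0.79597078]
```

View pics/side7.png

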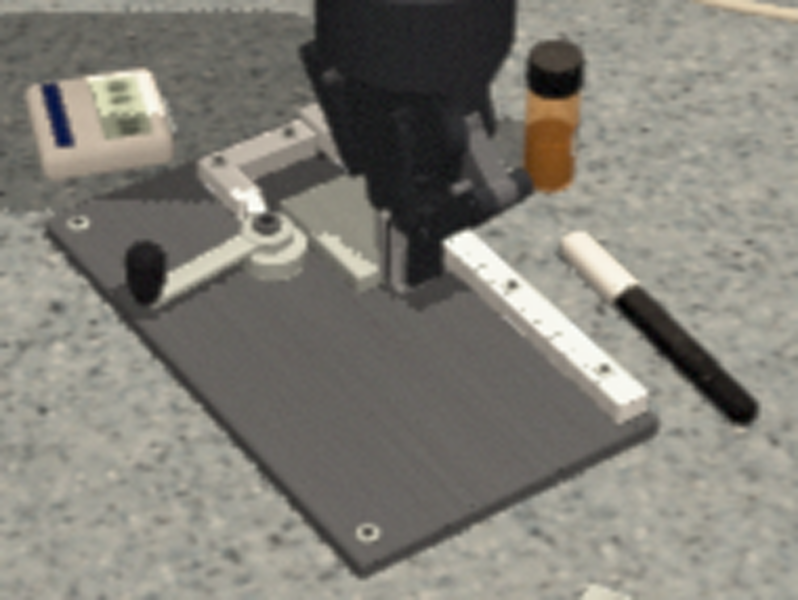

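The coupon (330,225) is still along the rail and just past the cam, roughly 18 mm short of the stop. I'll push on slowly and watch the force.

```bash
python3 -m creep '[[-0.0006,0.003,0,0,0,0,0],[-0.0012,0.006,0,0,0,0,0],[-0.0018,0.009,0,0,0,0,0],[-0.0024,0.012,0,0,0,0,0],[-0.0028,0.014,0,0,0,0,0],[-0.003,0.015,0,0,0,0,0],[-0.003,0.015,0,0,0,0,0]]'
```

```text
time_s: 8.52
position: [588.5, 22.0, 16.8]
orientation: [[0.0, -0.209, 0.978], [0.0, 0.978, 0.209], [-1.0, 0.0, 0.0]]
ft_force: [-0.7, -0.4, 0.1]
opening: 0.2
```

```bash
python3 -m creep '[[-0.0002,0.001,0,0,0,0,0],[-0.0004,0.002,0,0,0,0,0],[-0.0004,0.002,0,0,0,0,0]]'
```

```text
time_s: 8.77
position: [588.1, 23.8, 16.8]
orientation: [[0.0, -0.209, 0.978], [0.0, 0.978, 0.209], [-1.0, 0.0, 0.0]]
ft_force: [-0.5, -0.2, 0.4]
opening: 0.2
```

```bash
python3 -m creep '[[-0.0002,0.001,0,0,0,0,0],[-0.0004,0.002,0,0,0,0,0],[-0.0004,0.002,0,0,0,0,0]]'
```

```text
time_s: 9.02
position: [587.7, 25.9, 16.8]
orientation: [[0.0, -0.209, 0.978], [0.0, 0.978, 0.209], [-1.0, 0.0, 0.0]]
ft_force: [-0.2, -0.3, 0.3]
opening: 0.0
```

```bash
python3 -m creep '[[-0.0002,0.001,0,0,0,0,0],[-0.0004,0.002,0,0,0,0,0],[-0.0004,0.002,0,0,0,0,0]]'
```

```text
time_s: 9.27
position: [587.3, 27.9, 16.8]
orientation: [[0.0, -0.209, 0.978], [0.0, 0.978, 0.209], [-1.0, 0.0, 0.0]]
ft_force: [0.0, -0.2, 0.0]
opening: 0.0
```

```bash
python3 - <<'E'
from h import *
for n in("side",):
    im,d=read_camera(n)
    z=im[190:340,230:420]
    cv2.imwrite(f"pics/{n}8.png",cv2.resize(z,None,fx=4.2,fy=4,interpolation=cv2.INTER_CUBIC))
s=get_state();print(s["position"],s["ft_force"])
E
```

```text
[587.31539681  27.88346085  16.8324228 ] [ 0.00525265 -0.37533298 -1.68277568]
```

View pics/side8.png

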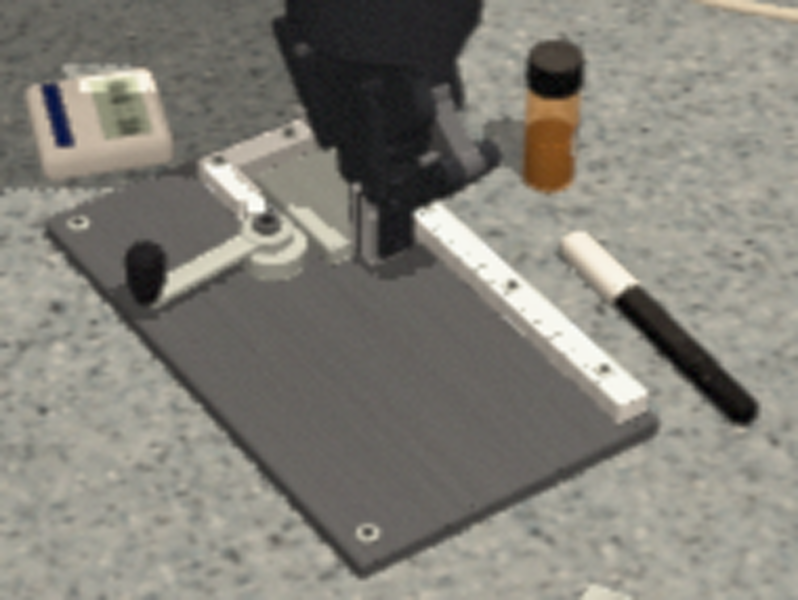

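```bash
python3 -m creep '[[-0.0002,0.001,0,0,0,0,0],[-0.0004,0.002,0,0,0,0,0],[-0.0004,0.002,0,0,0,0,0]]'
```

```text
time_s: 9.57
position: [586.8, 29.9, 16.8]
orientation: [[-0.0, -0.209, 0.978], [0.0, 0.978, 0.209], [-1.0, 0.0, -0.0]]
ft_force: [-0.5, -0.9, -0.1]
opening: -0.3
```

```bash
python3 -m creep '[[-0.0002,0.001,0,0,0,0,0],[-0.0003,0.0015,0,0,0,0,0],[-0.0003,0.0015,0,0,0,0,0]]'
```

```text
time_s: 9.82
position: [586.6, 31.3, 16.8]
orientation: [[-0.0, -0.209, 0.978], [0.0, 0.978, 0.209], [-1.0, 0.0, -0.0]]
ft_force: [0.1, -0.5, 0.9]
opening: -0.0
```

```bash
python3 -m creep '[[-0.0002,0.001,0,0,0,0,0],[-0.0002,0.001,0,0,0,0,0]]'
```

```text
time_s: 9.98
position: [586.4, 32.3, 16.8]
orientation: [[-0.0, -0.209, 0.978], [0.0, 0.978, 0.209], [-1.0, 0.0, -0.0]]
ft_force: [-0.7, 0.2, 0.6]
opening: -0.2
```

```bash
python3 -m creep '[[-0.0002,0.001,0,0,0,0,0],[-0.0004,0.002,0,0,0,0,0],[-0.0004,0.002,0,0,0,0,0]]'
```

```text
time_s: 10.23
position: [586.0, 33.9, 16.8]
orientation: [[0.0, -0.21, 0.978], [-0.001, 0.978, 0.21], [-1.0, -0.001, -0.0]]
ft_force: [1.1, -3.3, 0.4]
opening: 0.1
```

```bash
python3 - <<'E'
from h import *
for n in("side","top"):
    im,d=read_camera(n)
    z=im[205:325,240:410] if n=="top" else im[205:280,260:360]
    cv2.imwrite(f"pics/{n}9.png",cv2.resize(z,None,fx=4.2 if n=="top" else 8,fy=4 if n=="top" else 8,interpolation=cv2.INTER_CUBIC))
s=get_state();print(s["position"],s["ft_force"])
E
```

```text
[586.00656101  33.84104863  16.80860121] [-0.0650767  -3.40612612 -0.40906178]
```

View pics/side9.png

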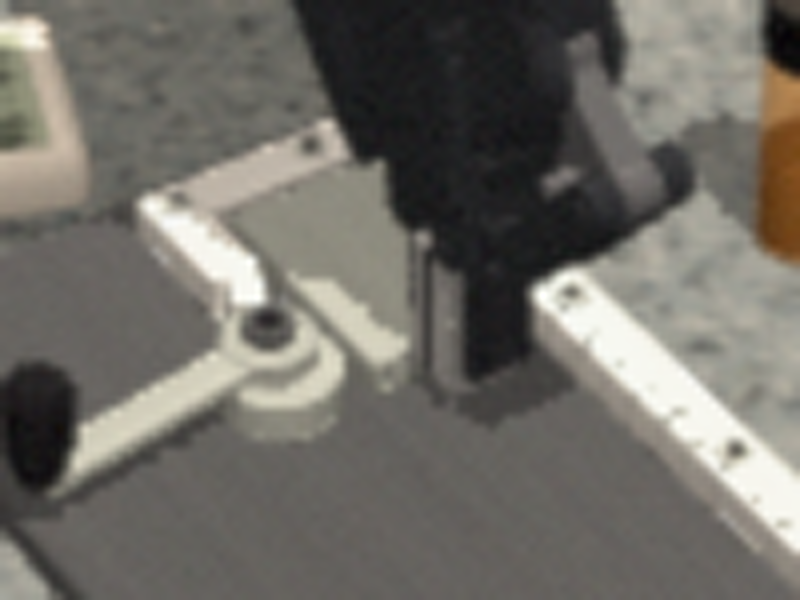

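The coupon looks home: its far edge meets the stop at (220,210)–(350,155), and contact force has begun. I'll press a little more.

```bash
python3 -m creep '[[-0.0002,0.001,0,0,0,0,0],[-0.0004,0.002,0,0,0,0,0],[-0.0004,0.002,0,0,0,0,0],[-0.0004,0.002,0,0,0,0,0],[-0.0004,0.002,0,0,0,0,0]]'
```

```text
time_s: 10.75
position: [586.0, 34.1, 16.9]
orientation: [[0.001, -0.21, 0.978], [-0.004, 0.978, 0.21], [-1.0, -0.004, -0.0]]
ft_force: [0.8, -10.5, -0.9]
opening: -0.3
```

Firmly home against the stop at about 10 N. Now I back off, lift and swing round to the knob's far side, then check the coupon.

```bash
python3 -m creep '[[0.002,-0.012,0,0,0,0,0],[0.003,-0.016,0.015,0,0,0,0],[0,-0.01,0.055,0,0,7,0],[-0.03,0,0.09,0,0,14,0],[-0.06,0,0.09,0,0,21,0],[-0.09,0.004,0.09,0,0,28,0],[-0.124,0.004,0.09,0,0,35,0],[-0.124,0.004,0.09,0,0,42,0],[-0.124,0.004,0.09,0,0,45,0],[-0.124,0.004,0.09,0,0,45,0]]'
python3 - <<'E'
from h import *
for n in("side","top"):
    im,d=read_camera(n)
    z=im[205:325,240:410] if n=="top" else im[190:340,230:420]
    cv2.imwrite(f"pics/{n}10f.png",im)
    cv2.imwrite(f"pics/{n}10.png",cv2.resize(z,None,fx=4.2,fy=4,interpolation=cv2.INTER_CUBIC))
s=get_state();print(s["position"],s["ft_force"],s["q"])
E
```

```text
time_s: 11.58
position: [461.1, 40.5, 107.0]
orientation: [[0.001, -0.84, 0.543], [0.001, 0.543, 0.84], [-1.0, 0.0, 0.001]]
ft_force: [-0.7, 0.3, 0.4]
opening: 0.0
[461.86251388  40.34269138 107.12511019] [-0.68935109  0.11817689 -0.03803707] [-1.67540515e+00 -1.07135785e+01  1.24395777e+02  5.20162739e-02
  6.62870858e+01 -1.48676543e+02]
```

View pics/side10.png

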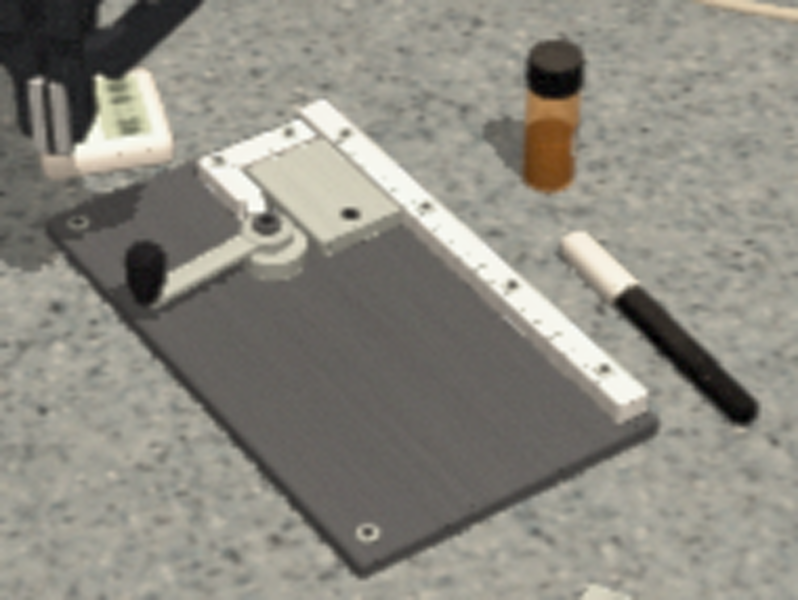

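View pics/top10.png

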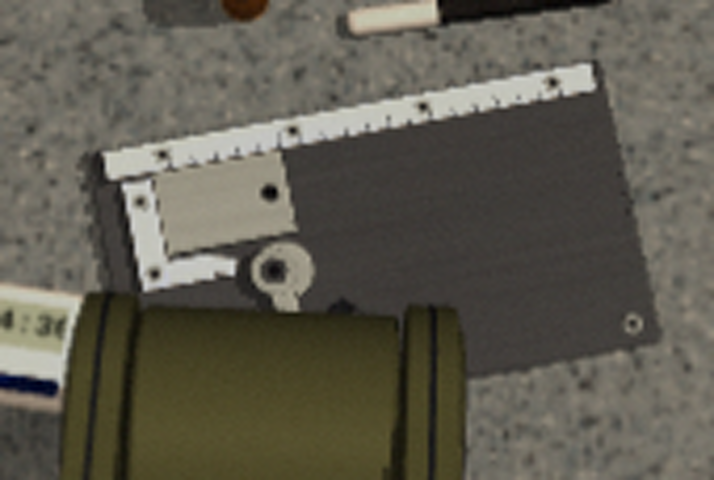

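Coupon seated in the corner: the side view shows it flush along the rail at (400,212), and the top view shows it against the stop at (160,215). Working out the knob arc now.

```bash
python3 -m creep '[[0,0,-0.04,0,0,0,0],[0,0,-0.065,0,0,0,0],[0,0,-0.0705,0,0,0,0],[0,0,-0.0705,0,0,0,0],[0,0,-0.0705,0,0,0,0]]'
python3 - <<'E'
from h import *
a=np.radians(11.9);R=np.array([[np.cos(a),-np.sin(a)],[np.sin(a),np.cos(a)]])
th0=.13
for th in np.linspace(.13,1.63,11):
    d=62*np.array([np.cos(th0)-np.cos(th),np.sin(th0)-np.sin(th)])
    print(round(th,2),(R@(d+14*np.array([1,-1])/2**.5)/1000).round(4))
s=get_state();print(s["position"],s["ft_force"])
im,d=read_camera("side");cv2.imwrite("pics/side11.png",cv2.resize(im[190:340,230:420],None,fx=4.2,fy=4,interpolation=cv2.INTER_CUBIC))
E
```

```text
time_s: 12.1
position: [462.3, 40.2, 36.9]
orientation: [[0.0, -0.839, 0.544], [0.0, 0.544, 0.839], [-1.0, -0.0, 0.0]]
ft_force: [0.3, -0.5, 0.2]
opening: 0.3
0.13 [ 0.0117 -0.0076]
0.28 [ 0.0155 -0.0162]
0.43 [ 0.0204 -0.024 ]
0.58 [ 0.0265 -0.031 ]
0.73 [ 0.0335 -0.0371]
0.88 [ 0.0414 -0.042 ]
1.03 [ 0.05   -0.0457]
1.18 [ 0.0589 -0.0481]
1.33 [ 0.0682 -0.0491]
1.48 [ 0.0775 -0.0487]
1.63 [ 0.0866 -0.0469]
[462.30355235  40.1912169   36.92704857] [ 0.25886053 -0.4880595   0.17698829]
```

View pics/side11.png

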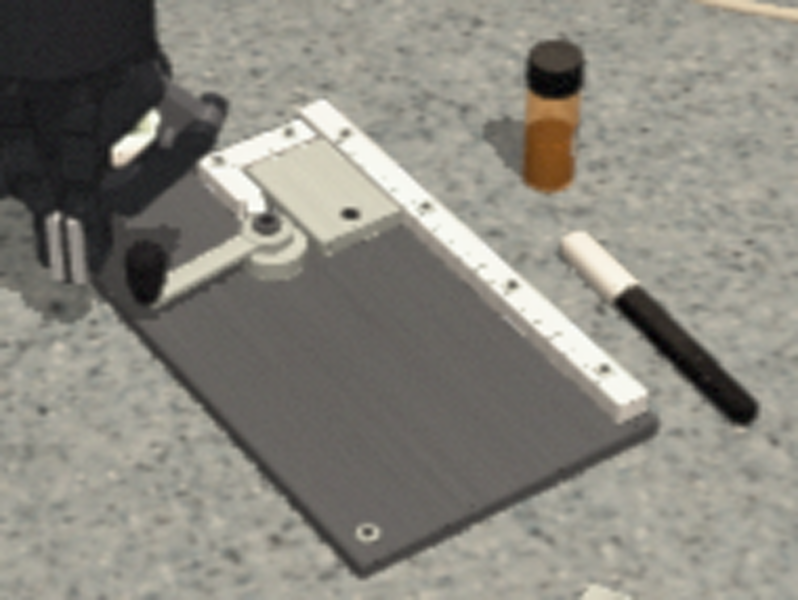

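```bash
python3 -m creep '[[0.006,-0.004,0,0,0,0,0],[0.0117,-0.0076,0,0,0,0,0],[0.0135,-0.012,0,0,0,0,0],[0.0155,-0.0162,0,0,0,0,0],[0.018,-0.02,0,0,0,0,0],[0.0204,-0.024,0,0,0,0,0],[0.0235,-0.0275,0,0,0,0,0],[0.0265,-0.031,0,0,0,0,0],[0.03,-0.034,0,0,0,0,0],[0.0335,-0.0371,0,0,0,0,0]]'
python3 - <<'E'
from h import *
s=get_state();print(s["position"],s["ft_force"])
im,d=read_camera("side");cv2.imwrite("pics/side12.png",cv2.resize(im[190:340,230:420],None,fx=4.2,fy=4,interpolation=cv2.INTER_CUBIC))
E
```

```text
time_s: 12.98
position: [495.3, 2.7, 36.2]
orientation: [[-0.0, -0.839, 0.544], [-0.0, 0.544, 0.839], [-1.0, 0.0, -0.0]]
ft_force: [-0.7, 1.8, 1.2]
opening: -0.1
[495.33262781   2.74391985  36.24033803] [-0.6523502   1.78893514  1.19831956]
```

View pics/side12.png

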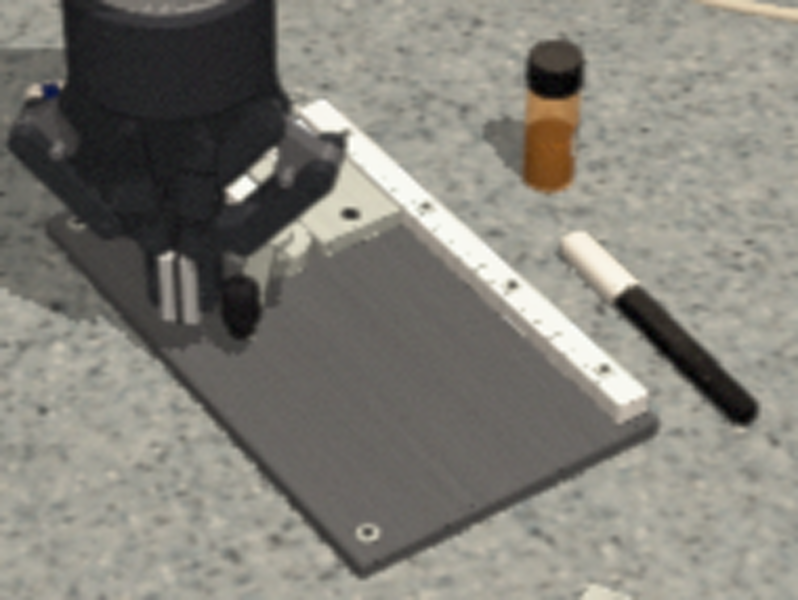

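The lever follows the push, with the knob now at (240,300) touching the fingertips. Continuing along the arc.

```bash
python3 -m creep '[[0.004,-0.0025,0,0,0,0,0],[0.0079,-0.0049,0,0,0,0,0],[0.012,-0.0068,0,0,0,0,0],[0.0165,-0.0086,0,0,0,0,0],[0.021,-0.0098,0,0,0,0,0],[0.0254,-0.011,0,0,0,0,0],[0.03,-0.0115,0,0,0,0,0],[0.0347,-0.012,0,0,0,0,0],[0.0347,-0.012,0,0,0,0,0]]'
python3 - <<'E'
from h import *
s=get_state();print(s["position"],s["ft_force"])
im,d=read_camera("side");cv2.imwrite("pics/side13.png",cv2.resize(im[190:340,230:420],None,fx=4.2,fy=4,interpolation=cv2.INTER_CUBIC))
E
```

```text
time_s: 13.78
position: [530.7, -8.8, 36.4]
orientation: [[0.001, -0.839, 0.544], [0.0, 0.544, 0.839], [-1.0, -0.0, 0.001]]
ft_force: [-0.9, 0.5, -0.9]
opening: -0.0
[530.74208477  -8.80647907  36.39012935] [-0.91932343  0.53841725 -0.91964588]
```

View pics/side13.png

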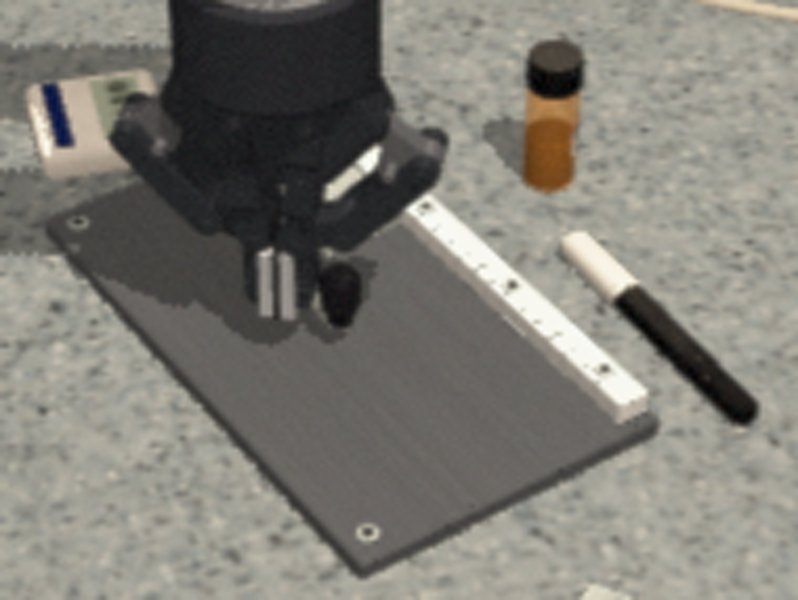

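```bash
python3 -m creep '[[0.004,0.0001,0,0,0,0,0],[0.008,0.0003,0,0,0,0,0],[0.012,0.001,0,0,0,0,0],[0.015,0.0015,0,0,0,0,0],[0.017,0.002,0,0,0,0,0],[0.0184,0.0022,0,0,0,0,0],[0.0184,0.0022,0,0,0,0,0]]'
```

```text
time_s: 14.42
position: [540.8, -4.8, 33.5]
orientation: [[-0.02, -0.839, 0.543], [0.004, 0.543, 0.84], [-1.0, 0.018, -0.008]]
ft_force: [-21.9, 6.1, 11.0]
opening: -0.0
```

```bash
python3 -m creep '[[0.001,0.0002,0,0,0,0,0],[0.002,0.0004,0,0,0,0,0],[0.002,0.0004,0,0,0,0,0],[0.002,0.0004,0,0,0,0,0]]'
python3 - <<'E'
from h import *
s=get_state();print(s["position"],s["ft_force"])
im,d=read_camera("side");cv2.imwrite("pics/side14.png",cv2.resize(im[190:340,230:420],None,fx=4.2,fy=4,interpolation=cv2.INTER_CUBIC))
E
```

```text
time_s: 14.75
position: [541.3, -4.2, 33.0]
orientation: [[-0.023, -0.839, 0.543], [0.004, 0.543, 0.84], [-1.0, 0.022, -0.009]]
ft_force: [-26.1, 6.4, 11.1]
opening: -0.1
[541.27484876  -4.15919782  33.00421526] [-26.05705334   6.41411717  11.12395718]
```

View pics/side14.png

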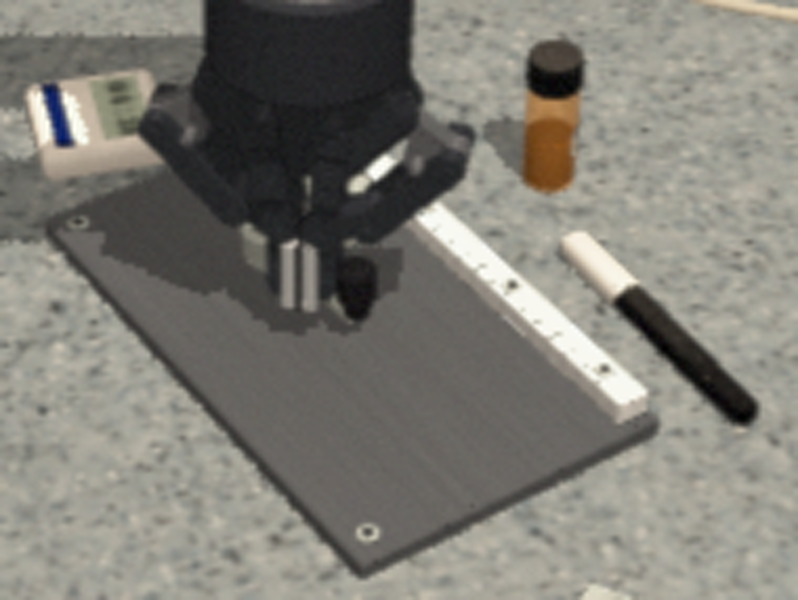

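```bash
python3 - <<'E'
from h import *
P=np.array([(148,272),(357,288),(268,222)])
uv=np.c_[(P[:,0]+.5)/4.2-.5+230,(P[:,1]+.5)/4-.5+190]
k=ray("side",uv[:2],42); p=ray("side",uv[2:],31)[0]
for w in k:
    for t in (np.array([564,2]),):
        a=np.radians(11.9);R=np.array([[np.cos(a),-np.sin(a)],[np.sin(a),np.cos(a)]])
        d=R.T@(w[:2]-p[:2]); print(w,d,np.arctan2(-d[1],-d[0]))
E
```

```text
[488.48464579  24.19758383  42.        ] [-62.20878327 -10.5385562 ] 0.1678130203201387
[560.9857485  -15.28769468  42.        ] [  0.59216747 -64.12528683] 1.5800306033895062
```

The knob is at the closed stop: about 1.58 rad, with 26 N steady against it. Backing away and up, then the final check.

```bash
python3 -m creep '[[-0.006,0.001,0,0,0,0,0],[-0.02,0.001,0.001,0,0,0,0],[-0.04,0,0.02,0,0,0,0],[-0.06,0,0.06,0,0,0,0],[-0.08,0.03,0.1,0,0,0,0],[-0.09,0.07,0.14,0,0,0,0],[-0.09,0.11,0.15,0,0,0,0],[-0.09,0.15,0.15,0,0,0,0],[-0.09,0.18,0.15,0,0,0,0],[-0.09,0.18,0.15,0,0,0,0]]'
python3 - <<'E'
from h import *
for n in("side","top"):
    im,d=read_camera(n)
    z=im[205:325,240:410] if n=="top" else im[205:280,260:360]
    cv2.imwrite(f"pics/{n}15f.png",im)
    cv2.imwrite(f"pics/{n}15.png",cv2.resize(z,None,fx=4.6 if n=="top" else 8,fy=4.6 if n=="top" else 8,interpolation=cv2.INTER_CUBIC))
s=get_state();print(s["position"],s["ft_force"])
E
```

```text
time_s: 15.63
position: [461.3, 178.3, 189.1]
orientation: [[0.006, -0.842, 0.54], [0.003, 0.54, 0.842], [-1.0, -0.003, 0.006]]
ft_force: [0.3, 0.5, -0.2]
opening: 0.2
[460.84145395 175.69446241 187.31114655] [-0.2736311  -1.05083289 -0.09819957]
```

View pics/top15.png

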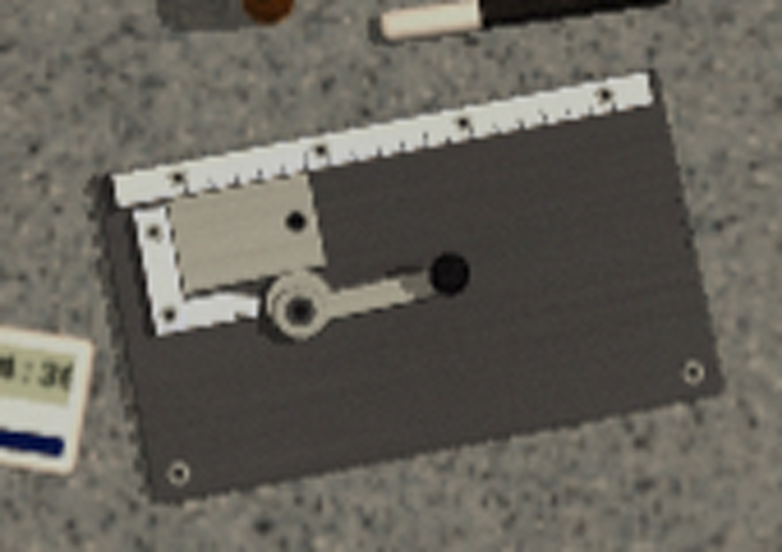

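View pics/side15.png

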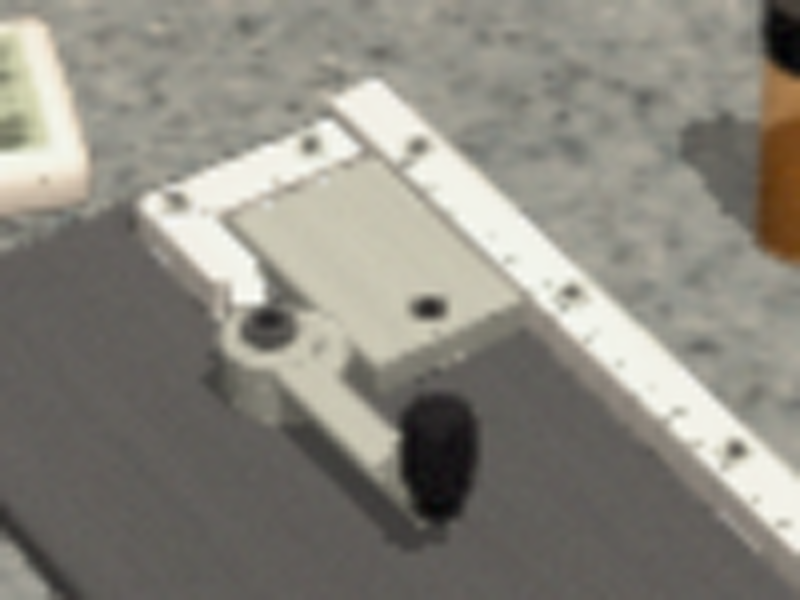

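```bash
python3 - <<'E'
from h import *
f=lambda P,s,o:(np.array(P)+.5)/s-.5+np.array(o)
a=np.radians(11.9);R=np.array([[np.cos(a),-np.sin(a)],[np.sin(a),np.cos(a)]])
k=ray("top",f([(450,274)],4.6,(240,205)),50)[0];p=ray("top",f([(300,311)],4.6,(240,205)),31)[0]
d=R.T@(k-p)[:2];print("lever",d,np.arctan2(-d[1],-d[0]))
k=ray("side",f([(438,455)],8,(260,205)),42)[0];p=ray("side",f([(268,325)],8,(260,205)),31)[0]
d=R.T@(k-p)[:2];print("lever side",d,np.arctan2(-d[1],-d[0]))
c=ray("side",f([(228,212),(372,152),(524,300),(378,368)],8,(260,205)),22)[:,:2]
r=ray("side",f([(345,98),(618,412+0)],8,(260,205)),24)[:,:2]
print("coupon",((c-[564.5,2.5])@R).round(1),"mean",((c.mean(0)-[564.5,2.5])@R))
e=c[2]-c[1];e2=c[3]-c[0];print([np.degrees(np.arctan2(v[0],-v[1])) for v in (e,e2)])
E
```

```text
lever [  1.36829941 -61.89401188] 1.5928998635064215
lever side [  1.03221416 -63.68631993] 1.5870026924412968
coupon [[ 9.8 93.1]
 [47.9 92.8]
 [47.7 32.2]
 [ 9.1 31.5]] mean [28.65082986 62.40210952]
[np.float64(11.733118793076779), np.float64(11.266228617725718)]
```

Lever is at about 1.59 rad in both views, and the coupon centre is at nest (28.7, 62.4) against a nominal (28, 62), parallel to within 1°. Handing in.

```bash
python3 -c "
from cell import *
print(finish_job())"
```

```text
the job is handed in; nothing more can be done
None
```

I pushed the coupon flat to the rail with closed fingertips, slid it along until it stopped against the end stop, then swung the cam lever to its closed stop and withdrew. I handed the job in at about 16 s on the robot's clock; `finish_job` reports no verdict.

- **Coupon:** the last side view puts its centre at nest (28.7, 62.4) mm, against the nominal (28, 62), and parallel to the rail within 1°. That is within the roughly 2 mm calibration accuracy.
- **Contact forces:** about 10 N pushing against the rail, about 10 N against the end stop, and about 26 N holding the lever at its closed stop.
- **Cam lever:** measured at 1.59 rad in both camera views after the arm had backed away, so it stays closed.
- **Surroundings:** the vial, marker and timer look unmoved in the pictures, but I did not measure them. The robot was touching nothing when I handed in.
- **Disagreement:** the top and side views differ by about 2–3 mm in the nest's position. I therefore judged the end of each push by contact force rather than by coordinates.

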